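# Click the probe tube onto the magnet bench stand

### The arm

A 6-joint arm with a two-finger parallel gripper is mounted at the origin on the work surface. World frame = base frame: x ahead of the robot, y to its left, z up, the work surface at z = 0. Lengths are in m, angles in rad, forces in N, time in s.
With the tool pointing down it reaches from about 0.3 to 0.775 m from the base axis. Payload 14.6 kg.
Tool frame: the origin (TCP) lies on the centre line of the jaws, within the pads' length; the fingertips stand ctrl.tcp_to_tips ahead of it and the grasp point (between the pads) lies 2 mm behind it (ctrl.tcp_to_tips is the distance from the TCP to the fingertips, in m); z points along the fingers, y is the line along which they close (so a half turn about z gives the same grasp; the last joint's range is limited). The gripper opens to 94 mm and grips with 3 to 60 N. Pads are 16 mm wide; open, the fingers measure 119 mm over their backs; the gripper's body (75 mm by 177 mm) begins 78 mm behind the grasp point.
Start: joints at [-1.271, 0.3, 1.521, -0, 1.321, -0.067], TCP at [0.197, -0.513, 0.222] pointing down, gripper open.
Joint ranges: [-3.03, 3.03], [-0.79, 2.21], [0.23, 2.52], [-1.04, 4.18], [0, 3.07], [-2.55, 2.55]. Speed limits (rad/s): [2.22, 2.22, 2.57, 3.14, 3.14, 3.14].

### API

Orientations are given as [roll, pitch, yaw] about the fixed x, y, z axes, in that order (R = Rz(yaw) Ry(pitch) Rx(roll)).
In Python, from station import telemetry, viewer, hand_in, ctrl gives the robot as it stands.
- The arm moves only by the tool step_arm, never from a script. Its argument "plan" is a list of rows, each an object of numbers: "dx", "dy", "dz": the shift along the tool's x, y, z scaled (see below); "rx", "ry", "rz": the turn, a rotation vector about the tool's x, y, z scaled (see below); "claw": the closure, from 0 (fully open) to 1 (shut). In form: [{"dx": .., "dy": .., "dz": .., "rx": .., "ry": .., "rz": .., "claw": ..}, ...]. A call has 1 to 10 rows; each row shifts and turns the commanded pose from where the row before left it, along the tool's axes as they then stand; what a row does not reach is not made up. The controller multiplies each number of a shift by 0.1 m and each number of a turn by 90 degrees. A row lasts 1/10 s, in which the tool goes at most 50 mm and 8.59 degrees, less where a joint would pass 70% of its speed; a pose out of reach is approached as far as the arm can. A call with a number of a shift or a turn outside -1 to 1 is refused whole. A call with a gripper value outside its range is refused whole. The fingers move at their own pace and stop on an object; "grip_force" is the grip in N (left out, the last holds). Time passes only in rows, so rows that do not move let the fingers close. It gives the time, the measured TCP pose, the force, the opening and the grip force at its end, in the units of the state.
- telemetry.get_obs(): the state, without advancing time (a new reading comes with each control period).
- viewer.camera(name): name is "side" or "top" or "wrist"; returns a dict with "img" (384x512x3 uint8, red, green, blue), "z_map" (384x512 float32, m along the optical axis (not along the pixel's ray), 0 where there is no reading), "fx", "fy", "cx", "cy" (pixels), "R" (3x3) and "t" (3): a world point X has camera coordinates R X + t; the wrist camera has in their place "tool_from_camera" (4x4, takes a point from camera to tool coordinates, whose origin is the TCP and whose axes are the flange's). Camera axes: x right, y down, z forward; pixel columns grow to the right and rows downward; lengths in m; the calibration is good to about 2 mm. A picture is of the moment at which its call begins: read the wrist's pose just before it.
- hand_in(): hands the job in; it is judged then, once.
Trained networks look in a picture, given as the dict that the camera call returned (one of the last four; its "shot" number tells which), for a name from the list of things; names that differ only in an ending like _2 or _b are one class to them, and where a whole thing is asked for, a point or a joint stands for the part that bears it (a point fixed in the world has none). Each returns a list of dicts, best first, with "score" (0 to 1); they miss things now and then, are a little off and sometimes report something else, mostly with a low value. They report only what shows in the picture. A call takes as long as a camera call.
- viewer.recognise(target, picture): "rect" ([left, top, right, bottom] in pixels, round what is visible of it).
The state is a dict: "time_s": time; "qpos": joint angles; "joint_vel": joint speeds; "tau": joint torques, N m; "ee_pos": TCP position; "eef_rot": TCP orientation; "force": force on the tool from outside, world axes, zero at the start; "moment": the same for the moment, N m; "grip_width": finger opening in m; "grip_force": force on a finger pad.
Only numpy, scipy, OpenCV 4.12 (cv2) and the standard library are available. Lean on these libraries where they do the work, as an engineer would, in place of code of your own. Each camera call takes 0.05 s, during which the arm holds its last target. There are 200 camera calls.

### The job

Slide the orange-capped tube down over the post of the green-based stand, its hole on the same side as the brass spring button, pushing so that the tube's edge presses the button flush, until the tube stands fully home on the base and the button pops out through the hole. Let go of the tube, and leave the blue-capped tube standing where it is.

Things in the scene. Friction and masses are not known exactly. Their poses are not given: they have to be found in the camera images.
- probe_tube: Loose upright square aluminium tube, 38 mm outside, 32 mm bore, 130 mm tall, 0.12 to 0.24 kg; the top 26 mm is a solid orange cap, 44 mm square, to grip; open below, bore 104 mm deep. One hole 22 mm wide, 28 mm tall, lower edge 35 mm above the lower end. Origin: centre of its lower end; z up; x out through the hole's side, which a white stripe on the cap's top and side marks.
- stand: Fixed green base plate 130 x 130 x 12 mm with an upright dark square post, 28 mm wide (2 mm play to the tube each side) up to 85 mm above the bench, then tapering to 10 mm at its tip at 110 mm. Origin: base underside, on the post's axis; z up; x to the button's side. Fitted, the tube's end rests on the plate, 12 mm above the bench, its x along the stand's x.
- button (a joint): Brass spring button on the post's x side, 60 mm above the bench: 12 wide, 20 tall, 10 mm proud, sloped above. Value in m: 0 out, 0.010 flush; spring 2 N out, 8 N flush. A tube meets it with its lower end 68 mm above the bench; pushed down with up to 10 N (its weight is not enough) it rides over, pressing it in (0.006 or more). It pops out into the hole in the tube's last 5 mm.
- plain_tube: Bystander: loose upright tube of the same size and shape with a blue cap and no hole. Origin: centre of its lower end, z up. It stays where it is.

How it is judged:
By the outcome, as a careful person would: the job done as asked, in the order asked, and still so for the second after the job is handed in, with the robot touching nothing.
It also fails if it takes over 48 s, if anything falls off the work surface, if the arm or the gripper's body presses on something with over 40 N, if the wrist force passes 120 N, or if a joint passes its speed limit or range.

## Working session

There is one attempt and no reset: what is moved stays moved. The work goes in short steps, Python scripts to look and compute and a tool call to move; the robot and the scene stay as the last step left them, time stands still between calls to the robot, and variables do not carry over. Pictures are saved under pics/ and viewed, at most 10 in all, crops included, and the job is handed in when it is done.

Besides the shell and the picture viewer there is one more tool, called as name(argument=value, ...) on one line, values as JSON. step_arm: Moves the arm, as the interface text tells. Shifts and turns lie within -1 to 1; 1 stands for 0.1 m of shift or 90 degrees of turn. Its arguments: {"type":"object","properties":{"plan":{"type":"array"},"grip_force":{"type":"number"}},"required":["plan"]}

```bash
mkdir -p pics; cat > h.py <<'E'
import numpy as np, cv2
from station import telemetry, viewer, hand_in, ctrl
def save(p,n): cv2.imwrite('pics/'+n,cv2.cvtColor(p['img'],cv2.COLOR_RGB2BGR))
def cloud(p):
    z=p['z_map'];v,u=np.mgrid[:z.shape[0],:z.shape[1]]
    c=np.stack([(u-p['cx'])/p['fx']*z,(v-p['cy'])/p['fy']*z,z],-1)
    if 'R' in p: w=(c-p['t'])@np.array(p['R'])
    else:
        from scipy.spatial.transform import Rotation as Ro
        o=telemetry.get_obs();T=np.array(p['tool_from_camera'])
        w=(c@T[:3,:3].T+T[:3,3])@Ro.from_euler('xyz',o['eef_rot']).as_matrix().T+np.array(o['ee_pos'])
    w[z<=0]=np.nan
    return w
E
python3 - <<'E'
from h import *
o=telemetry.get_obs();print({k:np.round(v,3).tolist() for k,v in o.items()},ctrl.tcp_to_tips)
for n in('top','side'):
    p=viewer.camera(n);save(p,n+'1.png');w=cloud(p);np.savez(n+'1.npz',w=w,img=p['img'])
    for t in('probe_tube','stand','button','plain_tube'):
        for d in viewer.recognise(t,p)[:2]:
            l,a,r,b=[int(x) for x in d['rect']];s=w[a:b,l:r].reshape(-1,3)
            print(n,t,d, np.round(np.nanmedian(s,0),3),np.round(np.nanmax(s[:,2]),3))
E
```

```text
{'time_s': 0.0, 'qpos': [-1.271, 0.3, 1.522, -0.0, 1.321, -0.067], 'joint_vel': [0.0, 0.001, -0.001, -0.001, 0.002, 0.0], 'tau': [0.001, -53.18, -35.273, 0.071, 0.024, -0.0], 'ee_pos': [0.197, -0.513, 0.222], 'eef_rot': [-3.14, -0.0, 0.367], 'force': [-0.329, 0.326, -0.658], 'moment': [-0.033, -0.022, 0.009], 'grip_force': 0.0, 'grip_width': 0.094} 0.017
top probe_tube {'rect': [70.5, 160.1, 128.4, 201.0], 'score': 0.65} [0.542 0.317 0.037] 0.133
top stand {'rect': [284.9, 179.6, 357.5, 251.4], 'score': 0.94} [ 0.492 -0.081  0.011] 0.111
top button {'rect': [284.6, 179.1, 357.9, 250.7], 'score': 0.27} [ 0.493 -0.081  0.011] 0.111
top plain_tube {'rect': [189.2, 178.3, 223.1, 216.7], 'score': 0.84} [0.512 0.131 0.128] 0.132
side probe_tube {'rect': [138.2, 227.3, 177.2, 297.5], 'score': 0.65} [0.54  0.326 0.064] 0.135
side stand {'rect': [267.4, 147.4, 346.2, 213.3], 'score': 0.74} [ 0.492 -0.089  0.003] 0.114
side plain_tube {'rect': [225.1, 180.2, 257.9, 244.4], 'score': 0.94} [0.507 0.144 0.062] 0.134
```

```bash
python3 - <<'E'
from h import *
d=np.load('top1.npz');w=d['w'];img=d['img']
hsv=cv2.cvtColor(img,cv2.COLOR_RGB2HSV)
for n,(l,a,r,b),lo,hi in(('probe',(65,155,135,206),.12,.145),('plain',(180,170,230,222),.12,.145),('base',(280,174,362,256),.006,.02)):
    s=w[a:b,l:r].reshape(-1,3);m=(s[:,2]>lo)&(s[:,2]<hi)
    q=s[m];c,sz,an=cv2.minAreaRect((q[:,:2]*1000).astype(np.float32));print(n,c,sz,an,m.sum(),q[:,2].mean())
    if n=='probe':
        S=hsv[a:b,l:r].reshape(-1,3); wm=m&(S[:,1]<90)&(S[:,2]>120); print('white',s[wm].mean(0),wm.sum(), 'mean all',q.mean(0))
    if n=='base':
        m=(s[:,2]>.1);print('tip',s[m].mean(0),m.sum())
        S=hsv[a:b,l:r].reshape(-1,3);m=(S[:,0]>14)&(S[:,0]<34)&(S[:,1]>90)&(s[:,2]>.02);print('brass',s[m])
a=img[150:262,60:370];b=cv2.imread('pics/side1.png')[...,::-1][140:305,130:360]
a=cv2.resize(a,None,fx=2.5,fy=2.5);b=cv2.resize(b,None,fx=1.8,fy=1.8)
o=np.zeros((600,800,3),np.uint8);o[:a.shape[0],:a.shape[1]]=a;o[285:285+b.shape[0],:b.shape[1]]=b
cv2.imwrite('pics/c1.png',o[...,::-1])
E
```

```text
probe (544.1158447265625, 318.4012451171875) (44.65566635131836, 44.66032409667969) 77.1993637084961 786 0.12902421197079203
white [0.5559364  0.31616324 0.13039041] 43 mean all [0.54306309 0.31713339 0.12902421]
plain (510.3952331542969, 131.93106079101562) (44.64100646972656, 43.616065979003906) 20.700624465942383 729 0.12942721965067322
base (493.186279296875, -91.01744842529297) (130.49929809570312, 130.2372283935547) 77.8262710571289 3920 0.011593029175453011
tip [ 0.49235946 -0.08968532  0.10607527] 93
brass [[ 0.51667744 -0.0919068   0.05696902]
 [ 0.5168099  -0.09396042  0.05619575]
 [ 0.51467347 -0.08980747  0.05776695]
 [ 0.5140273  -0.09055359  0.06258985]
 [ 0.51410331 -0.09249951  0.06220512]
 [ 0.51471538 -0.0953677   0.05795773]
 [ 0.514843   -0.09741854  0.05720252]
 [ 0.51463647 -0.09888764  0.05885451]
 [ 0.51482853 -0.10105531  0.05763557]
 [ 0.51210229 -0.09038607  0.06311583]
 [ 0.51198106 -0.09199072  0.0641717 ]
 [ 0.51218456 -0.09415837  0.06284006]
 [ 0.51221612 -0.09602937  0.06277269]
 [ 0.51255041 -0.09844277  0.06048118]
 [ 0.5126714  -0.10048309  0.0597576 ]
 [ 0.50989572 -0.09694111  0.06645023]
 [ 0.51025983 -0.09941728  0.06388622]]
```

View pics/c1.png

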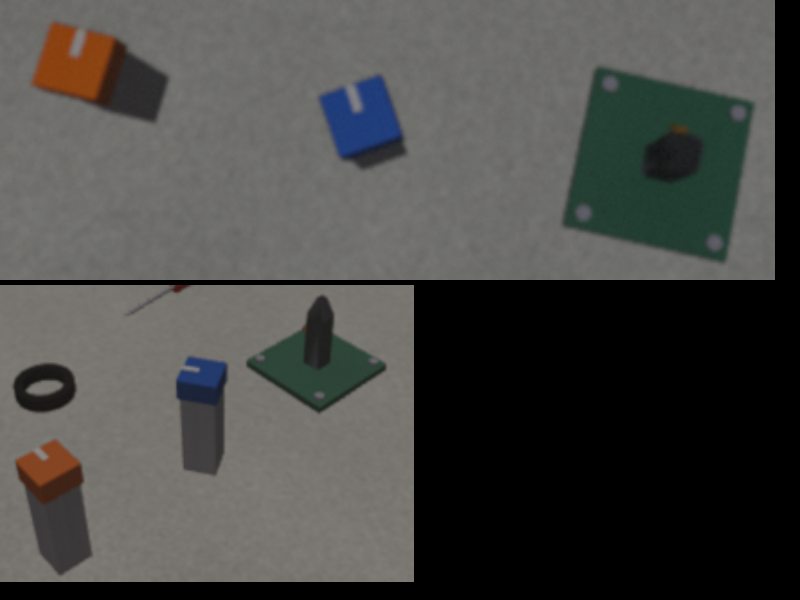

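The top picture shows the orange tube (crop ~80,62) with its stripe pointing to +x, and the stand's button (678,128) also facing +x. Both are yawed about -12.5°, so I need almost no turn between pick and fit. The blue tube stands between them (360,118), so I'll carry the tube over it at height.

step_arm(plan=[{"dz": -0.1, "rz": -0.0892, "claw": 0}, {"dz": -0.1, "rz": -0.0892, "claw": 0}, {"dz": -0.1, "rz": -0.0892, "claw": 0}, {"dz": -0.1, "rz": -0.0892, "claw": 0}, {"dz": -0.1, "rz": -0.0892, "claw": 0}, {"dz": -0.1, "rz": -0.0892, "claw": 0}, {"dz": -0.1, "rz": -0.0892, "claw": 0}], grip_force=30)

```text
$.plan[0]: bad value
```

```bash
cat >> h.py <<'E'
def go(x,y,z,yaw=None):
    from scipy.spatial.transform import Rotation as Ro
    o=telemetry.get_obs();R=Ro.from_euler('xyz',o['eef_rot'])
    print('t',o['time_s'],'pos',np.round(o['ee_pos'],4),'rot',np.round(o['eef_rot'],4),'F',np.round(o['force'],1),'w',o['grip_width'],'q',np.round(o['qpos'],2))
    print('delta in units',np.round(R.inv().apply(np.array([x,y,z])-o['ee_pos'])*10,3),'rz', None if yaw is None else round(np.degrees(o['eef_rot'][2]-yaw)/90,4))
E
python3 -c "
from h import *
go(.544,.318,.28,np.radians(77.3))"
```

```text
t 0.5 pos [ 0.1972 -0.5134  0.2224] rot [-3.1415 -0.      0.3668] F [-0.7  1.3 -0.3] w 0.09406819407908902 q [-1.27  0.3   1.52  0.    1.32 -0.07]
delta in units [ 6.218 -6.517 -0.575] rz -0.6254
```

step_arm(plan=[{"dx": 0, "dy": 0, "dz": -0.1, "rx": 0, "ry": 0, "rz": -0.0893, "claw": 0}, {"dx": 0, "dy": 0, "dz": -0.1, "rx": 0, "ry": 0, "rz": -0.0893, "claw": 0}, {"dx": 0, "dy": 0, "dz": -0.1, "rx": 0, "ry": 0, "rz": -0.0893, "claw": 0}, {"dx": 0, "dy": 0, "dz": -0.1, "rx": 0, "ry": 0, "rz": -0.0893, "claw": 0}, {"dx": 0, "dy": 0, "dz": -0.1, "rx": 0, "ry": 0, "rz": -0.0893, "claw": 0}, {"dx": 0, "dy": 0, "dz": -0.1, "rx": 0, "ry": 0, "rz": -0.0893, "claw": 0}, {"dx": 0, "dy": 0, "dz": -0.1, "rx": 0, "ry": 0, "rz": -0.0893, "claw": 0}], grip_force=30)

```text
time_s: 1.2
ee_pos: [0.1972, -0.5134, 0.2929]
eef_rot: [-3.142, 0.0, 1.354]
force: [0.0, -0.4, 0.3]
grip_width: 0.0939
grip_force: 0.0
```

```bash
python3 -c "
from h import *
go(.544,.318,.28,np.radians(77.3))"
```

```text
t 1.2 pos [ 0.1972 -0.5134  0.2929] rot [-3.1416  0.      1.3545] F [ 0.  -0.4  0.3] w 0.09388359468087253 q [-1.27  0.26  1.41 -0.    1.47 -1.05]
delta in units [8.864 1.603 0.129] rz 0.0034
```

step_arm(plan=[{"dx": 0.44, "dy": 0.08, "dz": 0, "rx": 0, "ry": 0, "rz": 0, "claw": 0}, {"dx": 0.44, "dy": 0.08, "dz": 0, "rx": 0, "ry": 0, "rz": 0, "claw": 0}, {"dx": 0.44, "dy": 0.08, "dz": 0, "rx": 0, "ry": 0, "rz": 0, "claw": 0}, {"dx": 0.44, "dy": 0.08, "dz": 0, "rx": 0, "ry": 0, "rz": 0, "claw": 0}, {"dx": 0.44, "dy": 0.08, "dz": 0, "rx": 0, "ry": 0, "rz": 0, "claw": 0}, {"dx": 0.44, "dy": 0.08, "dz": 0, "rx": 0, "ry": 0, "rz": 0, "claw": 0}, {"dx": 0.44, "dy": 0.08, "dz": 0, "rx": 0, "ry": 0, "rz": 0, "claw": 0}, {"dx": 0.44, "dy": 0.08, "dz": 0, "rx": 0, "ry": 0, "rz": 0, "claw": 0}, {"dx": 0.44, "dy": 0.08, "dz": 0, "rx": 0, "ry": 0, "rz": 0, "claw": 0}, {"dx": 0.44, "dy": 0.08, "dz": 0, "rx": 0, "ry": 0, "rz": 0, "claw": 0}])

```text
time_s: 2.2
ee_pos: [0.3725, -0.1, 0.2927]
eef_rot: [3.141, 0.0, 1.349]
force: [0.6, -0.3, -0.3]
grip_width: 0.0942
grip_force: 0.0
```

step_arm(plan=[{"dx": 0.44, "dy": 0.08, "dz": 0, "rx": 0, "ry": 0, "rz": 0, "claw": 0}, {"dx": 0.44, "dy": 0.08, "dz": 0, "rx": 0, "ry": 0, "rz": 0, "claw": 0}, {"dx": 0.44, "dy": 0.08, "dz": 0, "rx": 0, "ry": 0, "rz": 0, "claw": 0}, {"dx": 0.44, "dy": 0.08, "dz": 0, "rx": 0, "ry": 0, "rz": 0, "claw": 0}, {"dx": 0.44, "dy": 0.08, "dz": 0, "rx": 0, "ry": 0, "rz": 0, "claw": 0}, {"dx": 0.44, "dy": 0.08, "dz": 0, "rx": 0, "ry": 0, "rz": 0, "claw": 0}, {"dx": 0.44, "dy": 0.08, "dz": 0, "rx": 0, "ry": 0, "rz": 0, "claw": 0}, {"dx": 0.44, "dy": 0.08, "dz": 0, "rx": 0, "ry": 0, "rz": 0, "claw": 0}, {"dx": 0.44, "dy": 0.08, "dz": 0, "rx": 0, "ry": 0, "rz": 0, "claw": 0}])

```text
time_s: 3.1
ee_pos: [0.53, 0.2705, 0.2924]
eef_rot: [3.141, -0.0, 1.349]
force: [0.9, -0.4, 0.8]
grip_width: 0.0939
grip_force: 0.0
```

```bash
python3 - <<'E'
from h import *
go(.544,.318,.28,np.radians(77.3))
p=viewer.camera('wrist');save(p,'w1.png');w=cloud(p)
s=w.reshape(-1,3);m=(s[:,2]>.12)&(s[:,2]<.145)&(np.hypot(s[:,0]-.544,s[:,1]-.318)<.06)
print(m.sum(),cv2.minAreaRect((s[m][:,:2]*1000).astype(np.float32)),s[m].mean(0))
E
```

```text
t 3.1 pos [0.53   0.2705 0.2924] rot [ 3.1414e+00 -1.0000e-04  1.3489e+00] F [ 0.9 -0.4  0.8] w 0.0938718223065718 q [ 0.41  0.36  1.28 -0.    1.5   0.63]
delta in units [0.494 0.032 0.124] rz -0.0001
2138 ((543.6873168945312, 323.3805236816406), (43.38718795776367, 44.19843292236328), 77.46149444580078) [0.54341259 0.32394664 0.12905044]
```

View pics/w1.png

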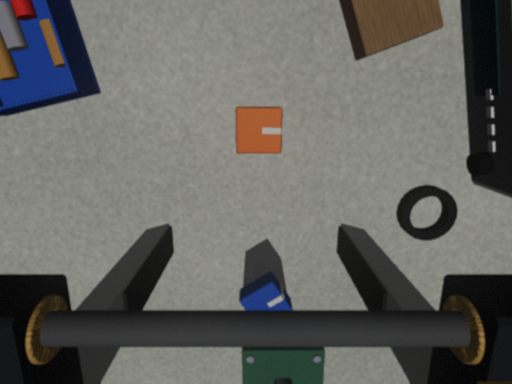

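The wrist view shows the orange cap square to the image at (259,130), with its stripe to the right (+x side). The yaw matches. I'll measure again once the arm is still and closer.

step_arm(plan=[{"dx": 0.2, "dy": 0.01, "dz": 0.3, "rx": 0, "ry": 0, "rz": 0, "claw": 0}, {"dx": 0, "dy": 0.01, "dz": 0.3, "rx": 0, "ry": 0, "rz": 0, "claw": 0}, {"dx": 0, "dy": 0.01, "dz": 0.3, "rx": 0, "ry": 0, "rz": 0, "claw": 0}, {"dx": 0, "dy": 0, "dz": 0, "rx": 0, "ry": 0, "rz": 0, "claw": 0}, {"dx": 0, "dy": 0, "dz": 0, "rx": 0, "ry": 0, "rz": 0, "claw": 0}])

```text
time_s: 3.65
ee_pos: [0.5372, 0.2874, 0.2034]
eef_rot: [3.141, -0.0, 1.349]
force: [-0.3, -0.2, 0.4]
grip_width: 0.0938
grip_force: 0.0
```

```bash
python3 - <<'E'
from h import *
p=viewer.camera('wrist');w=cloud(p)
s=w.reshape(-1,3);m=(s[:,2]>.12)&(s[:,2]<.145)&(np.hypot(s[:,0]-.544,s[:,1]-.318)<.06)
c=cv2.minAreaRect((s[m][:,:2]*1000).astype(np.float32));print(m.sum(),c,s[m].mean(0))
go(c[0][0]/1e3,c[0][1]/1e3,.119,np.radians(77.4))
E
```

```text
3810 ((543.630126953125, 319.3666687011719), (43.604774475097656, 44.422698974609375), 77.3833236694336) [0.54363856 0.32035817 0.13150683]
t 3.7 pos [0.5375 0.2876 0.2043] rot [ 3.1399e+00 -1.3000e-03  1.3485e+00] F [ 0.1  0.6 -0.1] w 0.09420261400099662 q [0.43 0.45 1.36 0.   1.33 0.65]
delta in units [ 0.323 -0.012  0.854] rz -0.0015
```

step_arm(plan=[{"dx": 0.323, "dy": -0.012, "dz": 0, "rx": 0, "ry": 0, "rz": -0.0015, "claw": 0}, {"dx": 0, "dy": 0, "dz": 0.2, "rx": 0, "ry": 0, "rz": 0, "claw": 0}, {"dx": 0, "dy": 0, "dz": 0.25, "rx": 0, "ry": 0, "rz": 0, "claw": 0}, {"dx": 0, "dy": 0, "dz": 0.25, "rx": 0, "ry": 0, "rz": 0, "claw": 0}, {"dx": 0, "dy": 0, "dz": 0.18, "rx": 0, "ry": 0, "rz": 0, "claw": 0}, {"dx": 0, "dy": 0, "dz": 0, "rx": 0, "ry": 0, "rz": 0, "claw": 0}, {"dx": 0, "dy": 0, "dz": 0, "rx": 0, "ry": 0, "rz": 0, "claw": 0}])

```text
time_s: 4.4
ee_pos: [0.5437, 0.3195, 0.1165]
eef_rot: [3.14, -0.002, 1.351]
force: [-0.6, -0.5, 0.7]
grip_width: 0.0936
grip_force: 0.0
```

```bash
python3 - <<'E'
from h import *
go(.5437,.3193,.115,np.radians(77.4))
E
```

```text
t 4.4 pos [0.5437 0.3195 0.1165] rot [ 3.1398e+00 -1.6000e-03  1.3509e+00] F [-0.6 -0.5  0.7] w 0.09356073002651669 q [0.47 0.57 1.39 0.   1.18 0.69]
delta in units [-0.002  0.001  0.015] rz 0.0
```

step_arm(plan=[{"dx": 0, "dy": 0, "dz": 0, "rx": 0, "ry": 0, "rz": 0, "claw": 1}, {"dx": 0, "dy": 0, "dz": 0, "rx": 0, "ry": 0, "rz": 0, "claw": 1}, {"dx": 0, "dy": 0, "dz": 0, "rx": 0, "ry": 0, "rz": 0, "claw": 1}, {"dx": 0, "dy": 0, "dz": 0, "rx": 0, "ry": 0, "rz": 0, "claw": 1}, {"dx": 0, "dy": 0, "dz": 0, "rx": 0, "ry": 0, "rz": 0, "claw": 1}, {"dx": 0, "dy": 0, "dz": 0, "rx": 0, "ry": 0, "rz": 0, "claw": 1}, {"dx": 0, "dy": 0, "dz": 0, "rx": 0, "ry": 0, "rz": 0, "claw": 1}, {"dx": 0, "dy": 0, "dz": 0, "rx": 0, "ry": 0, "rz": 0, "claw": 1}], grip_force=45)

```text
time_s: 5.2
ee_pos: [0.5429, 0.3192, 0.1144]
eef_rot: [-3.142, 0.0, 1.351]
force: [0.6, -0.3, -0.3]
grip_width: 0.044
grip_force: 45.0
```

step_arm(plan=[{"dx": 0, "dy": 0, "dz": -0.1, "rx": 0, "ry": 0, "rz": 0, "claw": 1}, {"dx": 0, "dy": 0, "dz": -0.3, "rx": 0, "ry": 0, "rz": 0, "claw": 1}, {"dx": 0, "dy": 0, "dz": -0.4, "rx": 0, "ry": 0, "rz": 0, "claw": 1}, {"dx": 0, "dy": 0, "dz": -0.4, "rx": 0, "ry": 0, "rz": 0, "claw": 1}, {"dx": 0, "dy": 0, "dz": -0.4, "rx": 0, "ry": 0, "rz": 0, "claw": 1}, {"dx": 0, "dy": 0, "dz": 0, "rx": 0, "ry": 0, "rz": 0, "claw": 1}])

```text
time_s: 5.8
ee_pos: [0.544, 0.3198, 0.2814]
eef_rot: [3.134, -0.006, 1.351]
force: [-0.1, 0.8, -0.6]
grip_width: 0.0435
grip_force: 45.0
```

```bash
python3 - <<'E'
from h import *
go(.493,-.0905,.275,np.radians(77.6))
E
```

```text
t 5.8 pos [0.544  0.3198 0.2814] rot [ 3.1342 -0.0062  1.3511] F [-0.1  0.8 -0.6] w 0.04353803435920741 q [0.47 0.45 1.19 0.   1.5  0.69]
delta in units [-4.116  0.396  0.041] rz -0.0021
```

step_arm(plan=[{"dx": -0.2, "dy": 0.02, "dz": -0.1, "rx": 0, "ry": 0, "rz": 0, "claw": 1}, {"dx": -0.42, "dy": 0.04, "dz": 0, "rx": 0, "ry": 0, "rz": 0, "claw": 1}, {"dx": -0.42, "dy": 0.04, "dz": 0, "rx": 0, "ry": 0, "rz": 0, "claw": 1}, {"dx": -0.42, "dy": 0.04, "dz": 0, "rx": 0, "ry": 0, "rz": 0, "claw": 1}, {"dx": -0.42, "dy": 0.04, "dz": 0, "rx": 0, "ry": 0, "rz": 0, "claw": 1}, {"dx": -0.42, "dy": 0.04, "dz": 0, "rx": 0, "ry": 0, "rz": 0, "claw": 1}, {"dx": -0.42, "dy": 0.04, "dz": 0, "rx": 0, "ry": 0, "rz": 0, "claw": 1}, {"dx": -0.42, "dy": 0.04, "dz": 0, "rx": 0, "ry": 0, "rz": 0, "claw": 1}, {"dx": -0.42, "dy": 0.04, "dz": 0, "rx": 0, "ry": 0, "rz": 0, "claw": 1}, {"dx": -0.42, "dy": 0.04, "dz": 0, "rx": 0, "ry": 0, "rz": 0, "claw": 1}])

```text
time_s: 6.8
ee_pos: [0.4925, -0.0791, 0.2843]
eef_rot: [-3.141, -0.0, 1.351]
force: [0.2, 0.5, -2.1]
grip_width: 0.0438
grip_force: 45.0
```

step_arm(plan=[{"dx": -0.13, "dy": 0.02, "dz": 0, "rx": 0, "ry": 0, "rz": -0.002, "claw": 1}, {"dx": 0, "dy": 0, "dz": 0, "rx": 0, "ry": 0, "rz": 0, "claw": 1}, {"dx": 0, "dy": 0, "dz": 0, "rx": 0, "ry": 0, "rz": 0, "claw": 1}, {"dx": 0, "dy": 0, "dz": 0, "rx": 0, "ry": 0, "rz": 0, "claw": 1}])

```text
time_s: 7.2
ee_pos: [0.4925, -0.0894, 0.2844]
eef_rot: [-3.141, -0.0, 1.356]
force: [-0.4, 0.8, -1.1]
grip_width: 0.0435
grip_force: 45.0
```

```bash
python3 - <<'E'
from h import *
p=viewer.camera('side');save(p,'s2.png');ws=cloud(p);q=viewer.camera('top');save(q,'t2.png');w=cloud(q)
pw=viewer.camera('wrist');save(pw,'w2.png');ww=cloud(pw)
go(.493,-.0905,.275,np.radians(77.7))
for n,s in(('top',w),('side',ws),('wrist',ww)):
    s=s.reshape(-1,3)
    m=(s[:,2]>.006)&(s[:,2]<.017)&(np.hypot(s[:,0]-.493,s[:,1]+.09)<.105);print(n,'base',m.sum(),cv2.minAreaRect((s[m][:,:2]*1000).astype(np.float32)) if m.sum()>5 else 0)
    m=(s[:,2]>.04)&(s[:,2]<.11)&(np.hypot(s[:,0]-.493,s[:,1]+.09)<.04);print('post',m.sum(),s[m].mean(0),s[m].max(0),s[m].min(0)) if m.sum() else 0
    m=(s[:,2]>.15)&(s[:,2]<.25)&(np.hypot(s[:,0]-.493,s[:,1]+.09)<.05);print('tube',m.sum(),s[m].max(0),s[m].min(0)) if m.sum() else 0
a=p['img'][60:230,220:390];b=pw['img']
o=np.zeros((560,800,3),np.uint8);o[:510,:510]=cv2.resize(a,(510,510));o[:216,512:]=cv2.resize(b,(288,216));cv2.imwrite('pics/c2.png',o[...,::-1])
E
```

```text
t 7.35 pos [ 0.4925 -0.0897  0.2844] rot [-3.1415 -0.      1.3556] F [ 0.7  0.3 -1.9] w 0.04404640635313484 q [-0.25  0.15  1.56  0.    1.43 -0.04]
delta in units [-0.007  0.006  0.094] rz -0.0003
top base 3244 ((493.0801696777344, -91.04533386230469), (130.5244140625, 129.98020935058594), 77.68385314941406)
post 245 [ 0.49089759 -0.08346397  0.07804337] [ 0.51673416 -0.07493212  0.10468471] [ 0.47746622 -0.10218393  0.04030373]
tube 472 [ 0.5159812  -0.06637467  0.24960916] [ 0.47105873 -0.10179615  0.16910778]
side base 1679 ((494.76336669921875, -79.88169860839844), (155.88446044921875, 132.06590270996094), 77.34615325927734)
post 397 [ 0.48926552 -0.08346673  0.0748494 ] [ 0.51749791 -0.07388037  0.10978057] [ 0.47704195 -0.10093216  0.04012379]
tube 901 [ 0.51653386 -0.06562616  0.24995697] [ 0.46937303 -0.10598499  0.16917036]
wrist base 6835 ((491.88043212890625, -91.91218566894531), (128.38499450683594, 130.23226928710938), 77.63755798339844)
post 455 [ 0.49653548 -0.08242512  0.07958962] [ 0.51597763 -0.07604649  0.10682721] [ 0.4797924  -0.09901807  0.04008402]
tube 1391 [ 0.5144786  -0.06696848  0.24991563] [ 0.47691034 -0.07580872  0.17176617]
```

View pics/c2.png

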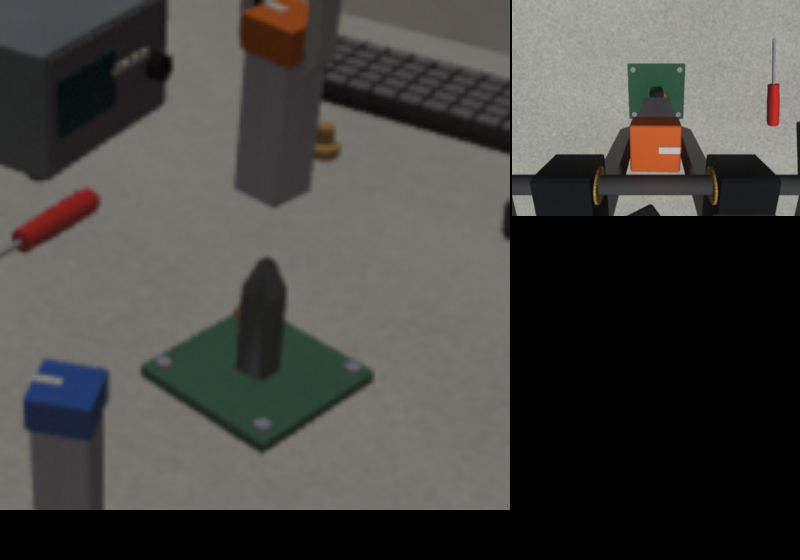

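The tube hangs above the post, with the stripe and button on the same side. Next I'll compare the tube and post faces within the same camera, which cancels the calibration offset.

```bash
cat > cmp.py <<'E'
from h import *
a=np.radians(-12.4);R=np.array([[np.cos(a),np.sin(a)],[-np.sin(a),np.cos(a)]])
def peak(v,lab):
    h,e=np.histogram(v,np.arange(-.035,.035,.001));o=np.argsort(h)[::-1][:3]
    m=[np.median(v[abs(v-(e[i]+.0005))<.0025]) for i in o]
    print('  ',lab,[(int(h[i]),round(x*1000,1)) for i,x in zip(o,m)])
def cmp(n,bot):
    p=viewer.camera(n);s=cloud(p).reshape(-1,3);q=(s[:,:2]-[.493,-.0905])@R.T
    near=(np.abs(q)<.032).all(1)
    for l,lo,hi in(('tube',bot+.01,bot+.09),('post',.018,.082)):
        m=near&(s[:,2]>lo)&(s[:,2]<hi)
        print(n,l,m.sum());peak(q[m,0],'x');peak(q[m,1],'y')
if __name__=='__main__':
    for n in('side','top','wrist'): cmp(n,.17)
E
python3 cmp.py
```

```text
side tube 936
   x [(196, np.float64(-19.3)), (125, np.float64(-19.3)), (79, np.float64(-19.4))]
   y [(177, np.float64(18.9)), (169, np.float64(19.0)), (79, np.float64(18.7))]
side post 354
   x [(56, np.float64(-13.1)), (53, np.float64(-12.9)), (28, np.float64(-13.2))]
   y [(56, np.float64(12.0)), (52, np.float64(12.2)), (43, np.float64(12.5))]
top tube 478
   x [(131, np.float64(-19.3)), (16, np.float64(-19.3)), (12, np.float64(6.3))]
   y [(310, np.float64(19.7)), (35, np.float64(19.7)), (7, np.float64(16.4))]
top post 153
   x [(54, np.float64(-13.6)), (7, np.float64(-13.5)), (6, np.float64(-13.6))]
   y [(68, np.float64(13.4)), (7, np.float64(9.9)), (7, np.float64(5.4))]
wrist tube 1599
   x [(56, np.float64(-2.7)), (45, np.float64(-18.3)), (45, np.float64(5.5))]
   y [(1323, np.float64(18.8)), (276, np.float64(18.8)), (0, np.float64(nan))]
wrist post 264
   x [(9, np.float64(16.3)), (9, np.float64(20.5)), (9, np.float64(16.5))]
   y [(151, np.float64(12.4)), (18, np.float64(4.2)), (13, np.float64(12.3))]
  return _methods._mean(a, axis=axis, dtype=dtype,
  ret = ret.dtype.type(ret / rcount)
```

Relative to the post, the tube needs about +0.9 mm in stand x (tool +y) and -1.4 mm in stand y (tool -x).

step_arm(plan=[{"dx": -0.014, "dy": 0.009, "dz": 0.1, "rx": 0, "ry": 0, "rz": -0.0003, "claw": 1}, {"dx": 0, "dy": 0, "dz": 0.2, "rx": 0, "ry": 0, "rz": 0, "claw": 1}, {"dx": 0, "dy": 0, "dz": 0.2, "rx": 0, "ry": 0, "rz": 0, "claw": 1}, {"dx": 0, "dy": 0, "dz": 0.1, "rx": 0, "ry": 0, "rz": 0, "claw": 1}, {"dx": 0, "dy": 0, "dz": 0.1, "rx": 0, "ry": 0, "rz": 0, "claw": 1}, {"dx": 0, "dy": 0, "dz": 0.05, "rx": 0, "ry": 0, "rz": 0, "claw": 1}, {"dx": 0, "dy": 0, "dz": 0, "rx": 0, "ry": 0, "rz": 0, "claw": 1}, {"dx": 0, "dy": 0, "dz": 0, "rx": 0, "ry": 0, "rz": 0, "claw": 1}])

```text
time_s: 8.3
ee_pos: [0.4932, -0.0923, 0.21]
eef_rot: [3.141, 0.0, 1.355]
force: [-0.5, 0.9, -1.9]
grip_width: 0.0439
grip_force: 45.0
```

```bash
python3 - 2>/dev/null <<'E'
from cmp import *
go(.493,-.0905,.275,np.radians(77.7))
cmp('side',.095);cmp('top',.095);cmp('wrist',.095)
E
```

```text
t 8.3 pos [ 0.4932 -0.0923  0.21  ] rot [3.1408 0.     1.3547] F [-0.5  0.9 -1.9] w 0.04393688983331397 q [-0.26  0.2   1.67  0.    1.27 -0.04]
delta in units [ 0.017 -0.005 -0.65 ] rz -0.0009
side tube 795
   x [(140, np.float64(-17.9)), (125, np.float64(-18.0)), (59, np.float64(-18.2))]
   y [(144, np.float64(16.6)), (122, np.float64(16.8)), (90, np.float64(16.5))]
side post 350
   x [(50, np.float64(-12.9)), (48, np.float64(-13.1)), (31, np.float64(-13.5))]
   y [(67, np.float64(12.4)), (45, np.float64(12.1)), (43, np.float64(12.6))]
top tube 316
   x [(60, np.float64(-18.1)), (29, np.float64(-18.1)), (10, np.float64(-7.7))]
   y [(231, np.float64(17.5)), (5, np.float64(14.6)), (5, np.float64(17.5))]
top post 109
   x [(39, np.float64(-13.6)), (6, np.float64(-10.5)), (4, np.float64(-1.6))]
   y [(59, np.float64(13.4)), (6, np.float64(13.4)), (4, np.float64(-2.6))]
wrist tube 1578
   x [(57, np.float64(-0.8)), (47, np.float64(-2.4)), (45, np.float64(2.6))]
   y [(851, np.float64(17.0)), (727, np.float64(17.0)), (0, np.float64(nan))]
wrist post 288
   x [(13, np.float64(1.3)), (13, np.float64(2.3)), (12, np.float64(4.4))]
   y [(243, np.float64(12.7)), (14, np.float64(12.7)), (13, np.float64(12.7))]
```

step_arm(plan=[{"dx": 0.008, "dy": -0.003, "dz": 0.03, "rx": 0, "ry": 0, "rz": 0, "claw": 1}, {"dx": 0, "dy": 0, "dz": 0.05, "rx": 0, "ry": 0, "rz": 0, "claw": 1}, {"dx": 0, "dy": 0, "dz": 0.05, "rx": 0, "ry": 0, "rz": 0, "claw": 1}, {"dx": 0, "dy": 0, "dz": 0.05, "rx": 0, "ry": 0, "rz": 0, "claw": 1}, {"dx": 0, "dy": 0, "dz": 0.04, "rx": 0, "ry": 0, "rz": 0, "claw": 1}, {"dx": 0, "dy": 0, "dz": 0, "rx": 0, "ry": 0, "rz": 0, "claw": 1}, {"dx": 0, "dy": 0, "dz": 0, "rx": 0, "ry": 0, "rz": 0, "claw": 1}])

```text
time_s: 9.15
ee_pos: [0.4929, -0.0913, 0.1874]
eef_rot: [-3.142, -0.0, 1.355]
force: [0.4, 0.9, -1.6]
grip_width: 0.0437
grip_force: 45.0
```

step_arm(plan=[{"dx": 0, "dy": 0, "dz": 0.04, "rx": 0, "ry": 0, "rz": 0, "claw": 1}, {"dx": 0, "dy": 0, "dz": 0.04, "rx": 0, "ry": 0, "rz": 0, "claw": 1}, {"dx": 0, "dy": 0, "dz": 0.03, "rx": 0, "ry": 0, "rz": 0, "claw": 1}, {"dx": 0, "dy": 0, "dz": 0, "rx": 0, "ry": 0, "rz": 0, "claw": 1}])

```text
time_s: 9.55
ee_pos: [0.4932, -0.0915, 0.1763]
eef_rot: [3.141, 0.0, 1.355]
force: [2.3, -0.7, -1.6]
grip_width: 0.0439
grip_force: 45.0
```

```bash
python3 - 2>/dev/null <<'E'
from h import *
go(.493,-.0905,.127,np.radians(77.7))
E
```

```text
t 9.55 pos [ 0.4932 -0.0915  0.1763] rot [3.1406 0.     1.3546] F [ 2.3 -0.7 -1.6] w 0.04385744391628214 q [-0.26  0.24  1.71  0.    1.19 -0.04]
delta in units [ 0.009 -0.004  0.493] rz -0.0009
```

Contact with the button is beginning (+x force). I'll keep going down.

step_arm(plan=[{"dx": 0, "dy": 0, "dz": 0.04, "rx": 0, "ry": 0, "rz": 0, "claw": 1}, {"dx": 0, "dy": 0, "dz": 0.04, "rx": 0, "ry": 0, "rz": 0, "claw": 1}, {"dx": 0, "dy": 0, "dz": 0.04, "rx": 0, "ry": 0, "rz": 0, "claw": 1}, {"dx": 0, "dy": 0, "dz": 0.03, "rx": 0, "ry": 0, "rz": 0, "claw": 1}, {"dx": 0, "dy": 0, "dz": 0, "rx": 0, "ry": 0, "rz": 0, "claw": 1}])

```text
time_s: 10.05
ee_pos: [0.4933, -0.0915, 0.1612]
eef_rot: [3.14, -0.0, 1.355]
force: [7.0, -2.1, -3.0]
grip_width: 0.0438
grip_force: 45.0
```

step_arm(plan=[{"dx": 0, "dy": 0, "dz": 0.05, "rx": 0, "ry": 0, "rz": 0, "claw": 1}, {"dx": 0, "dy": 0, "dz": 0.05, "rx": 0, "ry": 0, "rz": 0, "claw": 1}, {"dx": 0, "dy": 0, "dz": 0.05, "rx": 0, "ry": 0, "rz": 0, "claw": 1}, {"dx": 0, "dy": 0, "dz": 0.05, "rx": 0, "ry": 0, "rz": 0, "claw": 1}, {"dx": 0, "dy": 0, "dz": 0.05, "rx": 0, "ry": 0, "rz": 0, "claw": 1}, {"dx": 0, "dy": 0, "dz": 0, "rx": 0, "ry": 0, "rz": 0, "claw": 1}])

```text
time_s: 10.65
ee_pos: [0.4932, -0.0914, 0.136]
eef_rot: [3.141, -0.0, 1.355]
force: [6.9, -2.2, -3.8]
grip_width: 0.0436
grip_force: 45.0
```

```bash
python3 - 2>/dev/null <<'E'
from h import *
go(.493,-.0905,.127,np.radians(77.7))
E
```

```text
t 10.65 pos [ 0.4932 -0.0914  0.136 ] rot [ 3.1406 -0.      1.3546] F [ 6.9 -2.2 -3.8] w 0.04356616766338805 q [-0.26  0.29  1.75  0.    1.1  -0.04]
delta in units [ 0.009 -0.004  0.09 ] rz -0.0009
```

step_arm(plan=[{"dx": 0, "dy": 0, "dz": 0.04, "rx": 0, "ry": 0, "rz": 0, "claw": 1}, {"dx": 0, "dy": 0, "dz": 0.03, "rx": 0, "ry": 0, "rz": 0, "claw": 1}, {"dx": 0, "dy": 0, "dz": 0.02, "rx": 0, "ry": 0, "rz": 0, "claw": 1}, {"dx": 0, "dy": 0, "dz": 0, "rx": 0, "ry": 0, "rz": 0, "claw": 1}])

```text
time_s: 11.05
ee_pos: [0.4921, -0.0912, 0.1266]
eef_rot: [-3.139, -0.0, 1.355]
force: [-1.0, -0.4, -1.5]
grip_width: 0.0434
grip_force: 45.0
```

step_arm(plan=[{"dx": 0, "dy": 0, "dz": 0.01, "rx": 0, "ry": 0, "rz": 0, "claw": 1}, {"dx": 0, "dy": 0, "dz": 0, "rx": 0, "ry": 0, "rz": 0, "claw": 1}])

```text
time_s: 11.25
ee_pos: [0.4926, -0.0913, 0.1264]
eef_rot: [-3.141, 0.0, 1.355]
force: [0.1, 0.1, 0.0]
grip_width: 0.0436
grip_force: 45.0
```

The sideways force has gone, so the button has popped. The upward load shows the tube starting to seat. I'll press a little further to confirm it is home.

step_arm(plan=[{"dx": 0, "dy": 0, "dz": 0.01, "rx": 0, "ry": 0, "rz": 0, "claw": 1}, {"dx": 0, "dy": 0, "dz": 0.01, "rx": 0, "ry": 0, "rz": 0, "claw": 1}, {"dx": 0, "dy": 0, "dz": 0, "rx": 0, "ry": 0, "rz": 0, "claw": 1}])

```text
time_s: 11.55
ee_pos: [0.4934, -0.0915, 0.1259]
eef_rot: [3.14, 0.0, 1.355]
force: [-2.4, 1.8, 14.6]
grip_width: 0.0434
grip_force: 45.0
```

Firm on the base (14.6 N). I'll release and rise.

step_arm(plan=[{"dx": 0, "dy": 0, "dz": -0.01, "rx": 0, "ry": 0, "rz": 0, "claw": 1}, {"dx": 0, "dy": 0, "dz": 0, "rx": 0, "ry": 0, "rz": 0, "claw": 0}, {"dx": 0, "dy": 0, "dz": 0, "rx": 0, "ry": 0, "rz": 0, "claw": 0}, {"dx": 0, "dy": 0, "dz": 0, "rx": 0, "ry": 0, "rz": 0, "claw": 0}, {"dx": 0, "dy": 0, "dz": 0, "rx": 0, "ry": 0, "rz": 0, "claw": 0}, {"dx": 0, "dy": 0, "dz": 0, "rx": 0, "ry": 0, "rz": 0, "claw": 0}, {"dx": 0, "dy": 0, "dz": 0, "rx": 0, "ry": 0, "rz": 0, "claw": 0}])

```text
time_s: 12.25
ee_pos: [0.4928, -0.0914, 0.1254]
eef_rot: [-3.142, -0.0, 1.355]
force: [0.4, -0.1, -0.2]
grip_width: 0.0883
grip_force: 0.0
```

step_arm(plan=[{"dx": 0, "dy": 0, "dz": -0.1, "rx": 0, "ry": 0, "rz": 0, "claw": 0}, {"dx": 0, "dy": 0, "dz": -0.3, "rx": 0, "ry": 0, "rz": 0, "claw": 0}, {"dx": 0, "dy": 0, "dz": -0.4, "rx": 0, "ry": 0, "rz": 0, "claw": 0}, {"dx": 0, "dy": 0, "dz": -0.4, "rx": 0, "ry": 0, "rz": 0, "claw": 0}, {"dx": -0.3, "dy": 0, "dz": 0, "rx": 0, "ry": 0, "rz": 0, "claw": 0}, {"dx": -0.4, "dy": 0, "dz": 0, "rx": 0, "ry": 0, "rz": 0, "claw": 0}, {"dx": -0.4, "dy": 0, "dz": 0, "rx": 0, "ry": 0, "rz": 0, "claw": 0}, {"dx": -0.4, "dy": 0, "dz": 0, "rx": 0, "ry": 0, "rz": 0, "claw": 0}, {"dx": 0, "dy": 0, "dz": 0, "rx": 0, "ry": 0, "rz": 0, "claw": 0}, {"dx": 0, "dy": 0, "dz": 0, "rx": 0, "ry": 0, "rz": 0, "claw": 0}])

```text
time_s: 13.25
ee_pos: [0.4605, -0.2382, 0.2459]
eef_rot: [3.141, -0.0, 1.353]
force: [0.1, 0.7, 0.3]
grip_width: 0.094
grip_force: 0.0
```

```bash
python3 - <<'E'
from h import *
go(.493,-.0905,.127,np.radians(77.7))
p=viewer.camera('side');q=viewer.camera('top')
for n,x in(('side',p),('top',q)):
    s=cloud(x).reshape(-1,3)
    for l,c in(('probe',(.493,-.091)),('plain',(.5104,.1319))):
        m=(s[:,2]>.12)&(s[:,2]<.16)&(np.hypot(s[:,0]-c[0],s[:,1]-c[1])<.05);r=s[m&(s[:,2]>np.percentile(s[m][:,2],60)-.003)]
        print(n,l,np.percentile(s[m][:,2],80),cv2.minAreaRect((r[:,:2]*1000).astype(np.float32)))
o=np.zeros((510,800,3),np.uint8);o[:450,:400]=cv2.resize(p['img'][110:245,240:360],(400,450),interpolation=2);o[:400,400:]=cv2.resize(q['img'][165:265,270:370],(400,400),interpolation=2);cv2.imwrite('pics/c3.png',o[...,::-1])
E
```

```text
t 13.25 pos [ 0.4605 -0.2382  0.2459] rot [ 3.1414e+00 -1.0000e-04  1.3531e+00] F [0.1 0.7 0.3] w 0.09402232659950821 q [-0.55  0.21  1.58  0.    1.35 -0.33]
delta in units [ 1.512e+00 -1.000e-03  1.189e+00] rz -0.0019
side probe 0.14360436174433752 ((492.8719482421875, -90.93495178222656), (47.30290985107422, 45.54154968261719), 77.47505187988281)
side plain 0.13217006661307334 ((509.87725830078125, 131.72079467773438), (45.05540084838867, 45.030494689941406), 17.650793075561523)
top probe 0.14233117248070998 ((493.22381591796875, -90.88740539550781), (44.18373489379883, 44.616111755371094), 77.1739730834961)
top plain 0.13038720245579719 ((510.29339599609375, 131.90855407714844), (44.23460006713867, 43.56849670410156), 20.097135543823242)
```

View pics/c3.png

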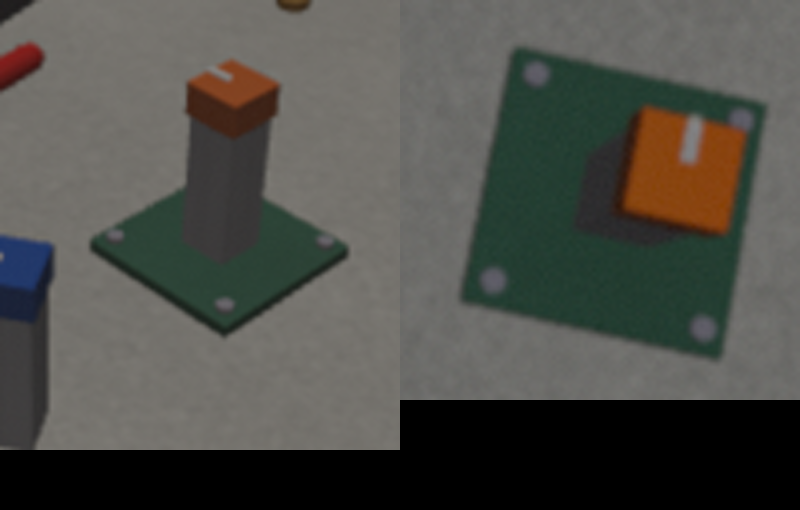

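The tube stands home on the plate: its top is at 0.142 m, it is centred, and the stripe (690,140) is on the button's side. The blue tube hasn't moved.

```bash
python3 -c "
from station import hand_in
print(hand_in())"
```

```text
the job is handed in; nothing more can be done
None
```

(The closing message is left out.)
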